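# Lock the bayonet cell in the lamp house and close its shutter

## Task

First stand the black post block, which is in the shutter's way, inside the yellow tape square. Then press the red-handled cell down against its spring, turn it about a quarter turn clockwise until it stops, and let it spring up so that it clicks home and stays locked. Finally swing the blue shutter fully shut over the cell, without letting it touch the post block at any time, and leave all the other things on the table where they are.

Things in the scene. Friction and masses are not known exactly. Their poses are not given: they have to be found in the camera images.
- lamphouse: Fixed lamp house on an aluminium foot plate (12 mm thick, 110 mm wide, from x = -65 to +140 mm). Origin on the table under the axis of its upward-facing black bayonet socket (outside diameter 102 mm); z up; x points from the socket to the shutter's pivot post 105 mm away. White rim marks show the loose (x axis) and the locked bar direction (75 degrees clockwise of it).
- socket (a point): Centre of the socket's rim, 75 mm above the table. Entry slots lie along the lamp house's +x and -x. Inside, the cell's lugs run clockwise (seen from above) under a lip to a notch with a hard stop at 80 degrees; turning the other way is blocked.
- cell: The bayonet cell, 250 g, standing loose in the socket on a spring: dark round flange, diameter 90 mm, 6 mm thick, with a red bar across it. Origin at the centre of the flange's underside, z up, x along the bar. Loose: origin 89 mm above the table, bar within 5 degrees of the lamp house's x axis. Locked: origin 81 mm above the table, bar 72 to 80 degrees clockwise of that axis.
- bar_top (a point): Centre of the top of the cell's red bar, which is 76 mm long, 14 mm wide and stands 26 mm above the flange's upper face. To lock: press the flange (beside the bar) or the bar down 12 to 14 mm; at 14 mm the flange meets the rim, with about 11 N from the spring (15 to 25 N is plenty). Keep it down, turn 75 to 80 degrees clockwise by the bar, release: it rises 6 mm into the notch.
- shutter (a joint): Angle of the blue shutter arm about its upright pivot, rad: 0 = fully shut (arm points from the pivot over the socket, on a stop), growing as it swings open, clockwise seen from above, towards the lamp house's +y side, up to 2.0. It stays where it is left (about 1 N at the handle moves it).
- pivot (a point): On the shutter's pivot axis, 105 mm from the socket's axis, at the shutter's upper face, 125 mm above the table. The arm is a level plate 26 mm wide, 8 mm thick, reaching 170 mm from the pivot, with a round blade of diameter 84 mm centred 105 mm from it. Its underside is 117 mm above the table: it passes over the locked cell (bar top 113 mm) but not over the loose one (121 mm).
- handle (a point): The shutter's handle: a yellow upright round post of diameter 14 mm near the end of the blue arm, 155 mm from the pivot, from 125 to 178 mm above the table; this point is on its axis, 175 mm above the table.
- post_block: The post block: a black block 60 x 60 x 50 mm high with an upright round steel post of diameter 16 mm on its centre, its top 170 mm above the block's underside; 480 to 780 g. Origin at the centre of the underside, z up. It starts on the table within the shutter's swing, beside the lamp house; the block can lie partly under the open shutter's blade.
- square: Parking place: a flat square of yellow tape on the table, 140 mm inside, no thickness to speak of. Origin at its centre, sides along its x and y axes.
- parts_tray: Bystander, fixed: grey tray 150 x 130 x 35 mm, origin under its centre.
- lens_mount: Bystander, loose: round lens on a post with a round foot, 58 mm foot, 139 mm tall, beside the lamp house. Origin at the centre of the underside.
- ruler: Bystander, loose: yellow wooden ruler 200 x 25 x 4 mm lying at the back.
- red_bracket: Bystander, loose: red sheet-metal angle 110 x 70 mm, 75 mm tall, at the back right.
- spare_base: Bystander, loose: dark red magnetic base 55 mm cube with a stub, 90 mm tall, at the back.
- wipe_jar: Bystander, loose: jar of diameter 60 mm, 80 mm tall, at the back left.

How it is judged:
By the outcome, as a careful person would: the job done as asked, in the order asked, and still so for the second after the job is handed in, with the robot touching nothing.
It also fails if it takes over 72 s, if anything falls off the work surface, if the arm or the gripper's body presses on something with over 40 N, if the wrist force passes 120 N, or if a joint passes its speed limit or range.

## Robot

A 6-joint arm with a two-finger parallel gripper is mounted at the origin on the work surface. World frame = base frame: x ahead of the robot, y to its left, z up, the work surface at z = 0. Lengths are in mm, angles in degrees, forces in N, time in s.
With the tool pointing down it reaches from about 350 to 850 mm from the base axis. Payload 8.1 kg.
Tool frame: the origin (TCP) lies midway between the tips of the shut fingers; the grasp point (between the pads) lies 19 mm behind it; y points along the fingers, x is the direction in which the jaws open and shut, and the axes are right-handed (so a half turn about y gives the same grasp; the last joint's range is limited). The gripper opens to 85 mm and grips with 20 to 120 N. Pads are 22 mm wide; open, the fingers measure 114 mm over their backs; the gripper's body (76 mm by 85 mm) begins 54 mm behind the grasp point. The pads swing forward as they close: fully open they stand 13 mm farther back than shut.
Start: joints at [-4.893, 7.471, 85.268, -0, 87.261, -4.893], TCP at [600.004, 0.022, 199.692] pointing down, gripper open.
Joint ranges: [-169.43, 169.43], [-51.17, 129.36], [1.28, 143.12], [-76.62, 256.62], [0, 156.53], [-152.29, 152.29]. Speed limits (degrees/s): [136.94, 136.94, 159.86, 180, 180, 180].

## Interface

Orientations are given as [roll, pitch, yaw] about the fixed x, y, z axes, in that order (R = Rz(yaw) Ry(pitch) Rx(roll)).
In Python, from bench import r gives the robot as it stands.
- The arm moves only by the tool move_arm, never from a script. Its arguments are lists of equal length, an entry for each row: "linear": the shift along the tool's x, y, z normalised to -1 to 1, where 1 is 300 mm, a list of three; "twist": the turn, a rotation vector about the tool's x, y, z normalised to -1 to 1, where 1 is pi/2 rad, a list of three; "hand": the opening, from -1 (shut) to 1 (fully open). A call has 1 to 12 rows; each row is the pose to reach, as a shift and turn from the pose measured when the call began, along the tool's axes at that moment; what a row does not reach only later rows make up. A row lasts 1/12 s, in which the tool goes at most 41.7 mm and 7.16 degrees, less where a joint would pass 70% of its speed; a pose out of reach is approached as far as the arm can. A call with a number of a shift or a turn outside -1 to 1 is refused whole. A call with a gripper value outside its range is refused whole. The fingers move at their own pace and stop on an object; "force" is the grip in N (left out, the last holds). Time passes only in rows, so rows that repeat a pose let the fingers close. It gives the time, the measured TCP pose, the force and the opening at its end, in the units of the state.
- r.sense(): the state, without advancing time (a new reading comes with each control period).
- r.snapshot(name): name is "scene" or "side" or "wrist"; returns a dict with "frame" (480x640x3 uint8, red, green, blue), "range_z" (480x640 float32, mm along the optical axis (not along the pixel's ray), 0 where there is no reading), "intrinsics" (3x3 intrinsics, pixels), "R" (3x3) and "t" (3): a world point X has camera coordinates R X + t; the wrist camera has in their place "hand_eye" (4x4, takes a point from camera to tool coordinates, whose origin is the TCP and whose axes are the tool frame's). Camera axes: x right, y down, z forward; pixel columns grow to the right and rows downward; lengths in mm; the calibration is good to about 2 mm. A picture is of the moment at which its call begins: read the wrist's pose just before it.
- r.hand_in(): hands the job in, once; it reports no verdict.
The state is a dict: "time": time; "joint_pos": joint angles; "qd": joint speeds; "joint_efforts": joint torques, N m; "tool_pos": TCP position; "tcp_rot": TCP orientation; "ft_force": force on the tool from outside, world axes, zero at the start; "wrist_torque": the same for the moment, N m; "finger_gap": finger opening in mm.
Only numpy, scipy, OpenCV 4.12 (cv2) and the standard library are available. Lean on these libraries where they do the work, as an engineer would, in place of code of your own. Each camera call takes 0.05 s, during which the arm holds its last target. There are 200 camera calls.

## Working session

There is one attempt and no reset: what is moved stays moved. The work goes in short steps, Python scripts to look and compute and a tool call to move; the robot and the scene stay as the last step left them, time stands still between calls to the robot, and variables do not carry over. Pictures are saved under pics/ and viewed, on a budget of 10 in all, crops included, one or two more only if the job needs it, and the job is handed in when it is done.

Besides the shell and the picture viewer there is one more tool, called by a JSON object that holds its "op" and its "data", one argument or row to a line. move_arm: Moves the arm, as the interface text tells. Scaled input: -1 to 1 covers 300 mm each way for a shift and pi/2 rad each way for a turn. Its arguments: {"type":"object","properties":{"linear":{"type":"array","items":{"type":"array","items":{"type":"number","minimum":-1,"maximum":1}}},"twist":{"type":"array","items":{"type":"array","items":{"type":"number","minimum":-1,"maximum":1}}},"hand":{"type":"array","items":{"type":"number"}},"force":{"type":"number"}},"required":["linear","twist","hand"]}

```bash
ls; mkdir -p pics
cat > h.py <<'E'
import numpy as np, cv2
from scipy.spatial.transform import Rotation as Ro
from bench import r
def cloud(s):
    K=s["intrinsics"];z=s["range_z"].astype(float);v,u=np.mgrid[:480,:640]
    P=np.stack([(u-K[0,2])/K[0,0]*z,(v-K[1,2])/K[1,1]*z,z],-1)
    if "R" in s and s["R"] is not None: W=(P-s["t"])@s["R"]
    else:
        st=r.sense();H=s["hand_eye"];T=P@H[:3,:3].T+H[:3,3]
        W=T@Ro.from_euler('xyz',st["tcp_rot"],degrees=True).as_matrix().T+st["tool_pos"]
    W[z==0]=np.nan
    return W
def save(s,n): cv2.imwrite(f"pics/{n}.png",s["frame"][:,:,::-1])
E
python3 - <<'E'
from h import *
st=r.sense();print({k:np.round(v,2) for k,v in st.items()})
a=r.snapshot("scene");b=r.snapshot("side");np.savez("s0.npz",fa=a["frame"],wa=cloud(a),fb=b["frame"],wb=cloud(b))
print(a["R"],a["t"],a["intrinsics"],b["R"],b["t"])
save(a,"scene0");save(b,"side0")
E
```

```text
pics
{'time': np.float64(0.0), 'joint_pos': array([-4.89,  7.51, 85.33,  0.  , 87.26, -4.89]), 'qd': array([-0.07, -0.02,  0.03, -0.06, -0.07, -0.05]), 'joint_efforts': array([-0.000e+00, -5.694e+01, -5.006e+01, -0.000e+00,  1.000e-02,
        0.000e+00]), 'tool_pos': array([5.9941e+02, 7.0000e-02, 1.9867e+02]), 'tcp_rot': array([-89.99,   0.1 ,   0.  ]), 'ft_force': array([0.68, 0.88, 0.66]), 'wrist_torque': array([-0.06, -0.05,  0.04]), 'finger_gap': np.float64(85.42)}
[[ 0.42479753  0.90523334  0.0099824 ]
 [ 0.66640901 -0.30522339 -0.68024827]
 [-0.61273656  0.29562015 -0.7329138 ]] [-312.53316039 -308.95026794 1713.98052023] [[614.59063412   0.         329.35285923]
 [  0.         614.59063412 245.38886266]
 [  0.           0.           1.        ]] [[-9.51952405e-01 -3.06245608e-01 -4.96992588e-04]
 [-2.18252501e-01  6.79565944e-01 -7.00397011e-01]
 [ 2.14831248e-01 -6.66636149e-01 -7.13753305e-01]] [ 611.36187279  188.6261343  1301.84317514]
```

View pics/scene0.png

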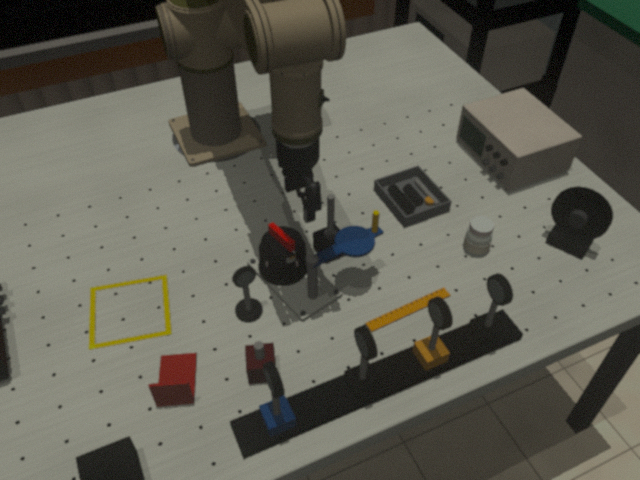

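View pics/side0.png

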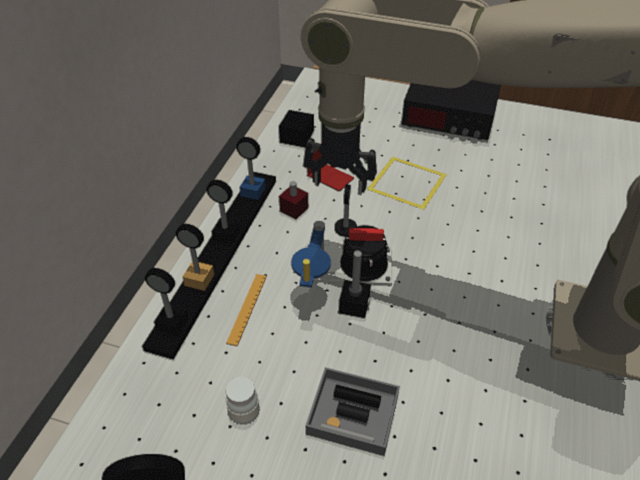

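The scene view shows the red bar at (282,237), pivot post at (313,275), blue blade at (355,240), handle at (376,218), steel post at (331,205), lens mount at (247,290) and the tape square around (130,312). The side view agrees with this: post at (357,270), handle at (307,268), bar at (366,235).

Run:
```python
from h import *
d=np.load("s0.npz")
for k in "ab":
    f=d["f"+k];W=d["w"+k];hsv=cv2.cvtColor(f,cv2.COLOR_RGB2HSV).astype(int);H,S,V=hsv[...,0],hsv[...,1],hsv[...,2]
    x,y,z=W[...,0],W[...,1],W[...,2]
    reg=(x>350)&(x<900)&(y>-450)&(y<400)
    def rep(n,m):
        p=W[m&reg]
        if len(p)>5: print(k,n,len(p),"med",np.median(p,0).round(1),"min",np.percentile(p,3,0).round(1),"max",np.percentile(p,97,0).round(1))
        return p
    red=((H<6)|(H>174))&(S>170)
    p=rep("bar",red&(z>105)&(z<135))
    if len(p):
        c,(w,h),a=cv2.minAreaRect(p[:,:2].astype(np.float32));print("  rect",c,w,h,a)
    p=rep("blue",(H>100)&(H<125)&(S>120)&(z>110)&(z<140))
    if len(p):
        c,(w,h),a=cv2.minAreaRect(p[:,:2].astype(np.float32));print("  rect",c,w,h,a)
    yel=(H>18)&(H<34)&(S>120)
    rep("handle",yel&(z>130)&(z<185))
    p=rep("square",yel&(abs(z)<8)&(y<-120))
    if len(p):
        c,(w,h),a=cv2.minAreaRect(p[:,:2].astype(np.float32));print("  rect",c,w,h,a)
    # tall things on a coarse grid
    for lo,hi in ((60,72),(85,105),(135,145),(150,185)):
        m=(z>lo)&(z<hi)&reg
        n,l,s,c=cv2.connectedComponentsWithStats(m.astype(np.uint8))
        for i in range(1,n):
            if s[i,4]>6:
                q=W[l==i];print(k,"z",lo,hi,s[i,4],"px",c[i].round(),"med",np.median(q,0).round(),"min",q.min(0).round(),"max",q.max(0).round(),np.median(f[l==i],0))
```

```text
a bar 231 med [542.4 -21.8 121.5] min [507.9 -34.2 108.9] max [575.4  -9.1 125.8]
  rect (539.0289916992188, -20.984012603759766) 78.4784164428711 16.759904861450195 14.893691062927246
a blue 982 med [628.3 103.6 127.1] min [592.2  53.1 123.7] max [660.4 146.2 130.5]
  rect (632.96533203125, 95.58210754394531) 81.55365753173828 135.69189453125 32.19039535522461
a handle 106 med [622.5 154.3 164.3] min [613.6 142.3 133.4] max [854.  161.3 180.7]
a square 1183 med [ 516.5 -362.3    2.2] min [ 418.2 -445.    -1.8] max [ 592.7 -272.     6.1]
  rect (504.93463134765625, -358.7964172363281) 163.6061248779297 168.98101806640625 78.3694076538086
a z 60 72 54 px [475. 234.] med [671. 388.  66.] min [646. 383.  60.] max [684. 399.  72.] [78.5 75.  69. ]
a z 60 72 72 px [330. 233.] med [534.  95.  64.] min [518.  85.  60.] max [547. 112.  71.] [41.5 41.5 40. ]
a z 60 72 166 px [283. 264.] med [581. -38.  66.] min [528. -72.  60.] max [591.  20.  72.] [28. 27. 25.]
a z 60 72 36 px [293. 258.] med [568.  -6.  65.] min [561. -24.  60.] max [572.   8.  72.] [52.  50.  41.5]
a z 60 72 41 px [312. 28
[... 7527 characters left out ...]
. 135.] max [898. 291. 145.] [47.  48.5 47. ]
b z 150 185 262 px [249. 147.] med [ 871. -161.  169.] min [ 849. -178.  150.] max [ 900. -155.  185.] [53. 55. 53.]
b z 150 185 289 px [220. 191.] med [870.   9. 168.] min [848.  -9. 150.] max [900.  15. 185.] [53. 56. 53.]
b z 150 185 321 px [191. 236.] med [868. 158. 169.] min [848. 142. 150.] max [900. 163. 185.] [52. 55. 52.]
b z 150 185 83 px [357. 257.] med [528. 105. 166.] min [521.  92. 150.] max [537. 111. 174.] [64. 64. 62.]
b z 150 185 91 px [306. 266.] med [616. 164. 169.] min [611. 154. 151.] max [625. 169. 180.] [97. 82. 43.]
b z 150 185 344 px [161. 281.] med [867. 289. 170.] min [849. 271. 150.] max [900. 293. 185.] [52. 54. 52.]
```

{"op": "move_arm", "data": {
  "linear": [
    [-0.115, 0, 0.167],
    [-0.23, 0, 0.335],
    [-0.23, 0, 0.335],
    [-0.23, 0, 0.335],
    [-0.23, 0.11, 0.335],
    [-0.23, 0.22, 0.335],
    [-0.23, 0.22, 0.335],
    [-0.23, 0.22, 0.335],
    [-0.23, 0.22, 0.335]
  ],
  "twist": [
    [0, 0, 0],
    [0, 0, 0],
    [0, 0, 0],
    [0, 0, 0],
    [0, 0, 0],
    [0, 0, 0],
    [0, 0, 0],
    [0, 0, 0],
    [0, 0, 0]
  ],
  "hand": [0.3, 0.3, 0.3, 0.3, 0.3, 0.3, 0.3, 0.3, 0.3],
  "force": 80
}}

```text
time: 0.85
tool_pos: [530.8, 100.5, 134.1]
tcp_rot: [-90.0, 0.1, -0.0]
ft_force: [0.7, 0.0, 0.5]
finger_gap: 55.6
```

{"op": "move_arm", "data": {
  "linear": [
    [0, 0, 0],
    [0, 0, 0],
    [0, 0, 0],
    [0, 0, 0],
    [0, 0, 0],
    [0, 0, 0],
    [0, 0, 0],
    [0, 0, 0]
  ],
  "twist": [
    [0, 0, 0],
    [0, 0, 0],
    [0, 0, 0],
    [0, 0, 0],
    [0, 0, 0],
    [0, 0, 0],
    [0, 0, 0],
    [0, 0, 0]
  ],
  "hand": [-1, -1, -1, -1, -1, -1, -1, -1],
  "force": 80
}}

```text
time: 1.52
tool_pos: [531.8, 100.5, 136.1]
tcp_rot: [-90.0, -0.1, -0.0]
ft_force: [-2.6, -0.6, 7.7]
finger_gap: 9.0
```

Run:
```python
from h import *
print(r.sense()["finger_gap"],r.sense()["ft_force"])
b=r.snapshot("side");c=r.snapshot("wrist")
im=np.hstack([cv2.resize(b["frame"][180:340,260:460],None,fx=2,fy=2,interpolation=2),cv2.resize(c["frame"],(400,320))])
cv2.imwrite("pics/g1.png",im[:,:,::-1]);W=cloud(b)
m=np.zeros((480,640),bool);m[180:340,320:400]=1
q=W[m&(W[...,2]>60)&(W[...,2]<115)&(W[...,1]>75)];print(len(q),np.median(q,0),q.min(0),q.max(0))
```

```text
8.98746840676136 [-2.6155469  -0.57779138  7.66386938]
182 [528.34024123 106.78624667  78.21180771] [515.86480243  91.51003181  60.07013098] [591.02130303 130.605481   114.52770077]
```

View pics/g1.png

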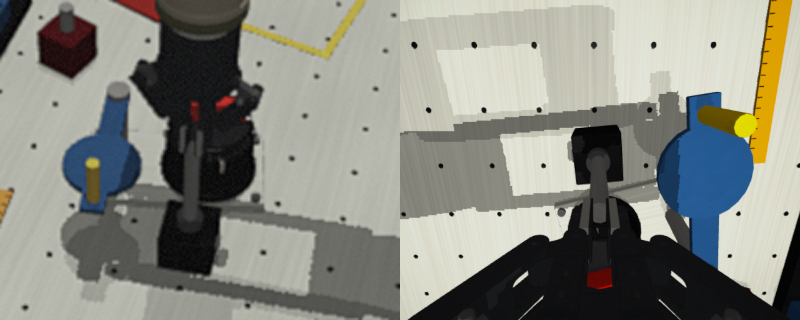

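The side view shows the post (at 190,160) between the fingers. The wrist view shows it running from the block at (598,155) up between the pads near (598,205). The gap reads 9 mm where I expected 16, so I'll test with a small lift.

{"op": "move_arm", "data": {
  "linear": [
    [0, 0, 0],
    [0, -0.01, 0],
    [0, -0.02, 0],
    [0, -0.03, 0],
    [0, -0.04, 0],
    [0, -0.04, 0]
  ],
  "twist": [
    [0, 0, 0],
    [0, 0, 0],
    [0, 0, 0],
    [0, 0, 0],
    [0, 0, 0],
    [0, 0, 0]
  ],
  "hand": [-1, -1, -1, -1, -1, -1]
}}

```text
time: 2.12
tool_pos: [532.1, 100.5, 148.7]
tcp_rot: [-90.0, -0.1, -0.0]
ft_force: [0.8, -0.3, -5.3]
finger_gap: 8.9
```

Run:
```python
from h import *
b=r.snapshot("side");W=cloud(b);c=r.snapshot("wrist");C=cloud(c);print(r.sense()["finger_gap"],r.sense()["ft_force"])
m=np.zeros((480,640),bool);m[250:330,330:385]=1
for n,w,mm in(("side",W,m),("wrist",C,np.ones_like(m))):
  for lo,hi in((35,47),(47,52),(52,57),(57,62),(62,67),(67,72),(80,90),(90,100),(100,110),(150,160),(160,172),(172,185)):
    q=w[mm&(w[...,2]>lo)&(w[...,2]<hi)&(abs(w[...,0]-530)<45)&(abs(w[...,1]-100)<45)]
    if len(q)>3: print(n,lo,len(q),np.median(q,0).round(1),q.min(0).round(),q.max(0).round())
```

```text
8.900511352854926 [ 0.22218473  0.01107744 -5.91485145]
side 35 122 [519.5 129.7  40.8] [496.  79.  35.] [557. 136.  47.]
side 47 41 [524.3 130.4  49.3] [498.  95.  47.] [556. 136.  52.]
side 52 51 [517.3 130.2  54.3] [498.  70.  52.] [557. 135.  57.]
side 57 222 [526.3 111.3  60.8] [499.  68.  57.] [562. 134.  62.]
side 62 263 [524.9 111.7  63.6] [499.  70.  62.] [560. 136.  67.]
side 67 34 [530.6 109.   69.9] [508.  87.  67.] [546. 123.  72.]
side 80 28 [528.7 107.6  84.7] [522.  99.  80.] [537. 112.  90.]
side 90 27 [528.  105.8  94.8] [522. 100.  90.] [539. 109. 100.]
side 100 21 [529.7 106.7 105.6] [523.  99. 100.] [539. 110. 110.]
side 150 24 [529.9 107.1 155.6] [523. 101. 152.] [537. 112. 159.]
side 160 33 [530.6 107.1 165.5] [523. 101. 160.] [538. 110. 172.]
side 172 36 [531.6 108.3 180.4] [521. 104. 172.] [543. 113. 185.]
wrist 35 241 [522.5 128.9  42.1] [497.  91.  35.] [558. 132.  47.]
wrist 47 91 [528.9 129.6  49.5] [501. 127.  47.] [558. 132.  52.]
wrist 52 99 [528.2 129.5  54.5] [500. 127.  52.] [557. 132.  57.]
wrist 57 3284 [540.1 108.9  61.2] [499.  68.  57.] [563. 132.  62.]
wrist 62 1081 [515.5 109.   62.4] [500.  70.  62.] [561. 131.  67.]
wrist 67 68 [531.6 111.7  69.7] [518.  93.  67.] [544. 114.  72.]
wrist 80 92 [531.3 106.5  85.1] [524.  99.  80.] [540. 108.  90.]
wrist 90 107 [531.4 106.3  94.9] [524. 100.  90.] [539. 108. 100.]
wrist 100 114 [531.4 106.3 105.2] [524. 101. 100.] [540. 108. 110.]
wrist 150 236 [532.2 106.5 155.2] [525. 100. 150.] [540. 108. 160.]
wrist 160 283 [532.7 106.8 165.8] [525. 101. 160.] [540. 108. 172.]
wrist 172 853 [533.1 103.6 181.3] [522.  92. 172.] [546. 112. 185.]
```

The block is in the grip: the wrist carries 5.9 N, its top is level at 62 mm, and the post axis is at about (532,100). Next: clear the blade, lift, then carry.

{"op": "move_arm", "data": {
  "linear": [
    [-0.03, -0.01, 0],
    [-0.07, -0.02, 0],
    [-0.11, -0.04, 0],
    [-0.13, -0.1, 0],
    [-0.13, -0.17, 0],
    [-0.13, -0.25, 0],
    [-0.13, -0.33, -0.03],
    [-0.13, -0.4, -0.08],
    [-0.13, -0.45, -0.14],
    [-0.13, -0.46, -0.22],
    [-0.13, -0.46, -0.3],
    [-0.13, -0.46, -0.38]
  ],
  "twist": [
    [0, 0, 0],
    [0, 0, 0],
    [0, 0, 0],
    [0, 0, 0],
    [0, 0, 0],
    [0, 0, 0],
    [0, 0, 0],
    [0, 0, 0],
    [0, 0, 0],
    [0, 0, 0],
    [0, 0, 0],
    [0, 0, 0]
  ],
  "hand": [-1, -1, -1, -1, -1, -1, -1, -1, -1, -1, -1, -1]
}}

```text
time: 3.22
tool_pos: [492.8, -14.5, 286.7]
tcp_rot: [-90.0, -0.2, 0.0]
ft_force: [1.2, -0.5, -5.3]
finger_gap: 9.0
```

{"op": "move_arm", "data": {
  "linear": [
    [0, 0, -0.1],
    [0, 0, -0.18],
    [0, 0, -0.26],
    [0, 0, -0.34],
    [0, 0, -0.42],
    [0, 0, -0.5],
    [0, 0, -0.58],
    [0, 0, -0.66],
    [0, 0, -0.74],
    [0, 0, -0.82],
    [0, 0, -0.9],
    [0, 0, -0.96]
  ],
  "twist": [
    [0, 0, 0],
    [0, 0, 0],
    [0, 0, 0],
    [0, 0, 0],
    [0, 0, 0],
    [0, 0, 0],
    [0, 0, 0],
    [0, 0, 0],
    [0, 0, 0],
    [0, 0, 0],
    [0, 0, 0],
    [0, 0, 0]
  ],
  "hand": [-1, -1, -1, -1, -1, -1, -1, -1, -1, -1, -1, -1]
}}

```text
time: 4.22
tool_pos: [492.3, -304.3, 286.0]
tcp_rot: [-90.0, -0.1, -0.0]
ft_force: [-0.1, -0.2, -5.7]
finger_gap: 8.8
```

{"op": "move_arm", "data": {
  "linear": [
    [0.02, 0, -0.08],
    [0.046, 0, -0.16],
    [0.046, 0.05, -0.179],
    [0.046, 0.13, -0.179],
    [0.046, 0.21, -0.179],
    [0.046, 0.29, -0.179],
    [0.046, 0.36, -0.179],
    [0.046, 0.42, -0.179],
    [0.046, 0.46, -0.179],
    [0.046, 0.48, -0.179],
    [0.046, 0.49, -0.179],
    [0.046, 0.495, -0.179]
  ],
  "twist": [
    [0, 0, 0],
    [0, 0, 0],
    [0, 0, 0],
    [0, 0, 0],
    [0, 0, 0],
    [0, 0, 0],
    [0, 0, 0],
    [0, 0, 0],
    [0, 0, 0],
    [0, 0, 0],
    [0, 0, 0],
    [0, 0, 0]
  ],
  "hand": [-1, -1, -1, -1, -1, -1, -1, -1, -1, -1, -1, -1]
}}

```text
time: 5.22
tool_pos: [506.7, -358.2, 137.9]
tcp_rot: [-90.0, -0.1, -0.0]
ft_force: [0.5, -0.0, -5.2]
finger_gap: 9.0
```

Run:
```python
from h import *
a=r.snapshot("scene");W=cloud(a);save(a,"p1");f=a["frame"]
hsv=cv2.cvtColor(f,cv2.COLOR_RGB2HSV).astype(int)
x,y,z=W[...,0],W[...,1],W[...,2];dark=hsv[...,2]<70
q=W[(z>15)&(z<60)&(abs(x-506)<90)&(abs(y+358)<90)&dark];print(len(q),q.min(0),q.max(0),np.median(q,0),cv2.minAreaRect(q[:,:2].astype(np.float32)))
```

```text
843 [ 474.27705792 -389.63752519   15.19046659] [ 540.31743286 -327.02194173   59.98793383] [ 529.79504182 -358.19397488   51.78403055] ((506.9860534667969, -358.77581787109375), (63.18349838256836, 59.97864532470703), 4.146545886993408)
```

View pics/p1.png

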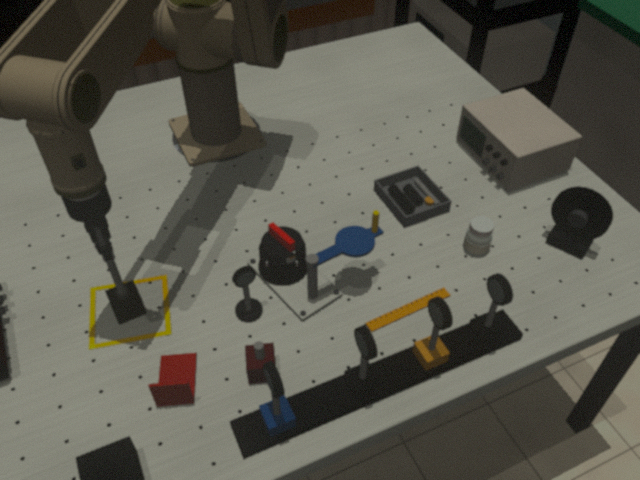

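The block is centred in the tape square, at pixel (127,303). I'll set it down and release.

{"op": "move_arm", "data": {
  "linear": [
    [0, 0.004, 0],
    [0, 0.008, 0],
    [0, 0.008, 0],
    [0, 0.008, 0],
    [0, 0.008, 0],
    [0, 0.008, 0],
    [0, 0.008, 0],
    [0, -0.06, 0],
    [0, -0.18, 0],
    [0, -0.3, 0],
    [0, -0.42, 0],
    [0, -0.5, 0]
  ],
  "twist": [
    [0, 0, 0],
    [0, 0, 0],
    [0, 0, 0],
    [0, 0, 0],
    [0, 0, 0],
    [0, 0, 0],
    [0, 0, 0],
    [0, 0, 0],
    [0, 0, 0],
    [0, 0, 0],
    [0, 0, 0],
    [0, 0, 0]
  ],
  "hand": [-1, -1, -1, 0, 0, 0, 0, 0, 0, 0, 0, 0]
}}

```text
time: 6.27
tool_pos: [507.2, -358.9, 293.2]
tcp_rot: [-90.2, -0.4, -0.0]
ft_force: [0.3, -1.1, 0.6]
finger_gap: 42.7
```

{"op": "move_arm", "data": {
  "linear": [
    [0.03, 0, 0.14],
    [0.06, 0, 0.28],
    [0.107, 0.05, 0.42],
    [0.107, 0.05, 0.56],
    [0.107, 0.05, 0.7],
    [0.107, 0.05, 0.84],
    [0.107, 0.05, 0.95],
    [0.107, 0.05, 1],
    [0.107, 0.05, 1],
    [0.107, 0.05, 1],
    [0.107, 0.05, 1],
    [0.107, 0.05, 1]
  ],
  "twist": [
    [0, -0.08, 0],
    [0, -0.16, 0],
    [0, -0.24, 0],
    [0, -0.32, 0],
    [0, -0.4, 0],
    [0, -0.48, 0],
    [0, -0.56, 0],
    [0, -0.64, 0],
    [0, -0.72, 0],
    [0, -0.8, 0],
    [0, -0.8, 0],
    [0, -0.8, 0]
  ],
  "hand": [0, 0, 0, 0, 0, 0, 0, 0, 0, 0, 0, 0]
}}

```text
time: 7.27
tool_pos: [539.7, -58.9, 277.7]
tcp_rot: [-90.5, 0.1, 71.8]
ft_force: [0.1, -0.2, -0.2]
finger_gap: 43.2
```

```bash
cat >> h.py <<'E'
def to(p,yaw):
    st=r.sense();R=Ro.from_euler('xyz',st["tcp_rot"],degrees=True)
    T=Ro.from_euler('xyz',[-90,0,yaw],degrees=True)
    print("tcp",np.round(st["tool_pos"],1),np.round(st["tcp_rot"],1),"F",np.round(st["ft_force"],1),"lin",(R.inv().apply(np.array(p)-st["tool_pos"])/300).round(4),"tw",((R.inv()*T).as_rotvec()/(np.pi/2)).round(4))
E
python3 - <<'E'
from h import *
to([539,-18.5,260],106)
st=r.sense();c=r.snapshot("wrist");C=cloud(c);save(c,"w2");f=c["frame"]
hsv=cv2.cvtColor(f,cv2.COLOR_RGB2HSV).astype(int);H,S,V=hsv[...,0],hsv[...,1],hsv[...,2]
z=C[...,2];near=np.hypot(C[...,0]-539,C[...,1]+18.5)<75
q=C[((H<6)|(H>174))&(S>150)&(z>112)&(z<128)&near];rc=cv2.minAreaRect(q[:,:2].astype(np.float32));print("bar",len(q),rc,np.median(q,0))
q=C[(z>90)&(z<99)&near];print("flange",len(q),cv2.minEnclosingCircle(q[:,:2].astype(np.float32)),np.median(q,0))
q=C[(z>128)&(z<141)&(np.hypot(C[...,0]-640,C[...,1]-10)<25)];print("pivot",len(q),np.median(q,0) if len(q) else 0, cv2.minEnclosingCircle(q[:,:2].astype(np.float32)) if len(q) else 0)
E
```

```text
tcp [539.7 -58.9 277.7] [-90.5   0.1  71.8] F [ 0.1 -0.2 -0.2] lin [0.1272 0.0586 0.045 ] tw [ 0.005  -0.3801 -0.0025]
bar 1169 ((540.1157836914062, -20.682083129882812), (74.97625732421875, 14.013407707214355), 15.68034839630127) [538.22773017 -21.03025507 120.10431602]
flange 4986 ((540.7528686523438, -20.719587326049805), 45.025238037109375) [537.93382338 -19.14064372  94.2089535 ]
pivot 529 [641.81756232   4.5926988  131.21439366] ((642.260009765625, 4.941776752471924), 13.416513442993164)
```

View pics/w2.png

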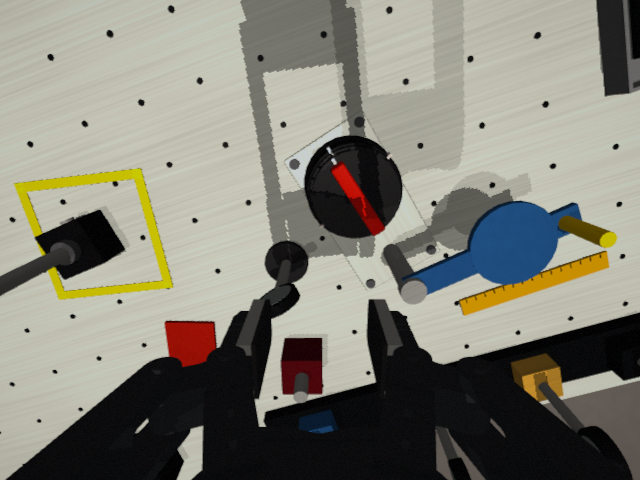

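The cell centre is (540.5,-20.7) with the bar at 15.7° (image 357,199). The pivot is at (642,5) (image 413,290), 105 mm away as it should be. That puts the lamp-house axis at 14.1°, and the lock should come at a bar angle of about -63°.

Run:
```python
from h import *
to([540.5,-20.7,170],105.7);to([540.5,-20.7,99],105.7)
```

```text
tcp [539.7 -59.1 277.7] [-90.5   0.1  71.7] F [ 0.3 -0.6  0.1] lin [0.1229 0.3584 0.0406] tw [ 0.0049 -0.3777 -0.0024]
tcp [539.7 -59.1 277.7] [-90.5   0.1  71.7] F [ 0.3 -0.6  0.1] lin [0.1233 0.595  0.0426] tw [ 0.0049 -0.3777 -0.0024]
```

{"op": "move_arm", "data": {
  "linear": [
    [0.06, 0.05, 0.02],
    [0.12, 0.1, 0.04],
    [0.123, 0.2, 0.04],
    [0.123, 0.3, 0.0405],
    [0.123, 0.358, 0.0405],
    [0.123, 0.36, 0.0405],
    [0.123, 0.42, 0.041],
    [0.123, 0.48, 0.0415],
    [0.123, 0.54, 0.042],
    [0.123, 0.58, 0.0425],
    [0.123, 0.595, 0.0425],
    [0.123, 0.595, 0.0425]
  ],
  "twist": [
    [0.005, -0.08, -0.002],
    [0.005, -0.16, -0.002],
    [0.005, -0.24, -0.002],
    [0.005, -0.32, -0.002],
    [0.005, -0.378, -0.002],
    [0.005, -0.378, -0.002],
    [0.005, -0.378, -0.002],
    [0.005, -0.378, -0.002],
    [0.005, -0.378, -0.002],
    [0.005, -0.378, -0.002],
    [0.005, -0.378, -0.002],
    [0.005, -0.378, -0.002]
  ],
  "hand": [0, 0, 0, 0, 0, 0, 0, 0, 0, 0, 0, 0]
}}

```text
time: 8.32
tool_pos: [540.1, -21.0, 98.6]
tcp_rot: [-89.9, 0.0, 105.6]
ft_force: [-0.0, 0.5, -0.5]
finger_gap: 42.8
```

{"op": "move_arm", "data": {
  "linear": [
    [0, 0, 0],
    [0, 0, 0],
    [0, 0, 0],
    [0, 0, 0],
    [0, 0, 0],
    [0, 0, 0]
  ],
  "twist": [
    [0, 0, 0],
    [0, 0, 0],
    [0, 0, 0],
    [0, 0, 0],
    [0, 0, 0],
    [0, 0, 0]
  ],
  "hand": [-1, -1, -1, -1, -1, -1],
  "force": 50
}}

```text
time: 8.82
tool_pos: [540.3, -21.0, 99.0]
tcp_rot: [-89.9, 0.0, 105.6]
ft_force: [-0.2, -0.0, -0.5]
finger_gap: -0.3
```

Run:
```python
from h import *
to([540.5,-20.7,170],105.7);print(r.sense()["finger_gap"])
b=r.snapshot("side");c=r.snapshot("wrist");a=r.snapshot("scene")
z=lambda s,v,u:cv2.resize(s["frame"][v:v+96,u:u+128],(400,300),interpolation=2)
im=np.vstack([np.hstack([z(b,190,300),z(a,190,220)]),np.hstack([cv2.resize(c["frame"],(400,300)),cv2.resize(c["frame"][240:480,160:480],(400,300))])])
cv2.imwrite("pics/g2.png",im[:,:,::-1])
```

```text
tcp [540.3 -21.   99. ] [-89.9   0.  105.6] F [-0.2 -0.  -0.5] lin [ 0.0006 -0.2368 -0.0006] tw [-0.0007 -0.0016 -0.0002]
-0.30684013066102633
```

View pics/g2.png

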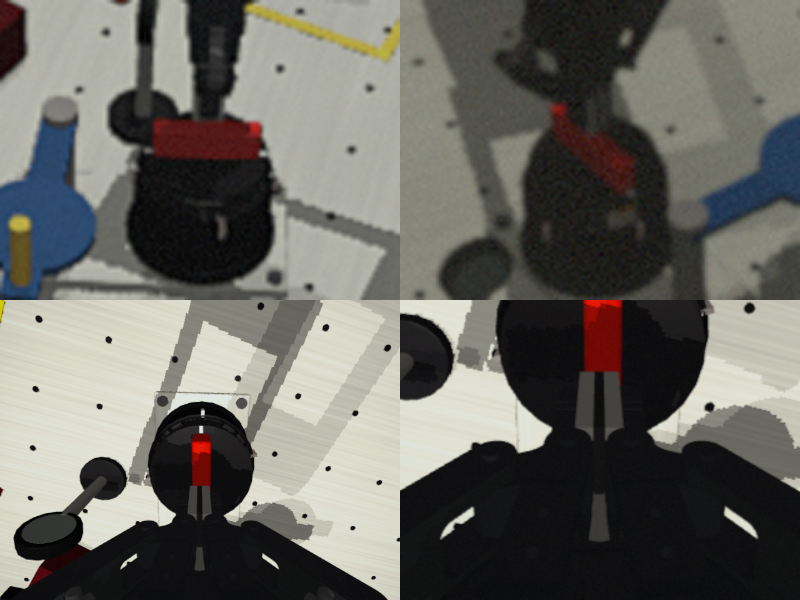

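The side view shows the whole red bar at (205,138) with nothing in front of it, and the finger ends near the bar's top edge. The bar may not be between the pads, so I'll measure the fingertips in depth.

Run:
```python
from h import *
for n in("side","scene","wrist"):
    s=r.snapshot(n);W=cloud(s);f=s["frame"];hsv=cv2.cvtColor(f,cv2.COLOR_RGB2HSV).astype(int)
    notred=hsv[...,1]<120
    for lo,hi in((102,110),(110,118),(118,124),(124,130),(130,136),(136,142),(142,150),(150,160)):
        m=(W[...,2]>lo)&(W[...,2]<hi)&(np.hypot(W[...,0]-540,W[...,1]+20)<40)&notred
        q=W[m]
        if len(q)>2: print(n,lo,len(q),q.min(0).round(),q.max(0).round(),np.median(q,0).round(1),np.median(f[m],0))
```

```text
side 130 4 [530. -17. 132.] [550. -11. 134.] [547.5 -13.6 133. ] [55.  48.  46.5]
side 136 24 [527. -21. 136.] [552.  -4. 142.] [537.7 -12.5 139.1] [58.5 51.5 50.5]
side 142 29 [528. -20. 142.] [551.  -2. 150.] [538.1  -8.2 147. ] [48. 48. 46.]
side 150 25 [530. -16. 151.] [547.  -4. 159.] [535.9  -8.5 153.9] [23. 23. 24.]
scene 130 3 [543. -27. 131.] [547. -17. 134.] [546.6 -25.8 132.7] [50. 36. 32.]
scene 136 14 [543. -33. 136.] [553. -10. 142.] [549.  -23.1 139.1] [42.5 40.  37. ]
scene 142 38 [538. -36. 142.] [554.  -8. 150.] [548.2 -25.5 145.2] [40.5 38.5 34.5]
scene 150 47 [540. -36. 150.] [554.  -6. 160.] [548.7 -22.7 154.5] [40. 41. 38.]
wrist 118 3 [536. -15. 119.] [541. -13. 120.] [540.8 -13.3 120. ] [80. 52. 49.]
wrist 130 84 [529. -32. 133.] [538. -12. 136.] [531.3 -24.4 134.8] [67.  66.  63.5]
wrist 136 409 [529. -36. 136.] [539. -10. 142.] [531.9 -24.2 139.2] [18. 18. 19.]
wrist 142 683 [529. -36. 142.] [539. -10. 150.] [532.  -23.9 146.1] [19. 19. 20.]
wrist 150 1015 [529. -36. 150.] [539. -10. 160.] [532.  -23.9 155.3] [18. 18. 19.]
```

All three cameras put the shut fingertips at z≈134 with the TCP reading 99. So the tips actually sit about 35 mm behind the reported TCP along the tool axis, while sideways they agree. This also explains the odd gap on the post, which was held only by its top. I'll correct by going 35 mm deeper.

{"op": "move_arm", "data": {
  "linear": [
    [0, 0, 0],
    [0, 0, 0],
    [0, 0, 0],
    [0, 0, 0],
    [0, 0, 0],
    [0, 0.04, 0],
    [0, 0.08, 0],
    [0, 0.11, 0],
    [0, 0.11, 0]
  ],
  "twist": [
    [0, 0, 0],
    [0, 0, 0],
    [0, 0, 0],
    [0, 0, 0],
    [0, 0, 0],
    [0, 0, 0],
    [0, 0, 0],
    [0, 0, 0],
    [0, 0, 0]
  ],
  "hand": [0, 0, 0, 0, 0, 0, 0, 0, 0]
}}

```text
time: 9.87
tool_pos: [537.6, -20.7, 61.9]
tcp_rot: [-89.6, -0.1, 105.6]
ft_force: [0.8, -0.1, -0.5]
finger_gap: 42.5
```

{"op": "move_arm", "data": {
  "linear": [
    [0, 0, 0],
    [0, 0, 0],
    [0, 0, 0],
    [0, 0, 0],
    [0, 0, 0],
    [0, 0, 0],
    [0, 0, 0]
  ],
  "twist": [
    [0, 0, 0],
    [0, 0, 0],
    [0, 0, 0],
    [0, 0, 0],
    [0, 0, 0],
    [0, 0, 0],
    [0, 0, 0]
  ],
  "hand": [-1, -1, -1, -1, -1, -1, -1],
  "force": 60
}}

```text
time: 10.45
tool_pos: [537.8, -20.8, 62.2]
tcp_rot: [-89.7, -0.1, 105.6]
ft_force: [-1.3, -0.9, 3.1]
finger_gap: 13.0
```

{"op": "move_arm", "data": {
  "linear": [
    [0, 0.01, 0],
    [0, 0.02, 0],
    [0, 0.03, 0],
    [0, 0.04, 0],
    [0, 0.044, 0],
    [0, 0.044, 0],
    [0, 0.044, 0]
  ],
  "twist": [
    [0, 0, 0],
    [0, 0, 0],
    [0, 0, 0],
    [0, 0, 0],
    [0, 0, 0],
    [0, 0, 0],
    [0, 0, 0]
  ],
  "hand": [-1, -1, -1, -1, -1, -1, -1]
}}

```text
time: 11.03
tool_pos: [538.3, -20.8, 50.2]
tcp_rot: [-89.7, -0.1, 105.6]
ft_force: [-4.6, -0.5, 12.6]
finger_gap: 12.9
```

Run:
```python
from h import *
C=np.array([540.4,-20.9])
p=r.sense()["tool_pos"]
for th in(20,40,60,79.5):
    a=np.radians(-th);R=np.array([[np.cos(a),-np.sin(a)],[np.sin(a),np.cos(a)]]);q=C+R@(np.array([537.8,-20.8])-C)
    to([*q,p[2]],105.6-th)
```

```text
tcp [538.3 -20.8  50.2] [-8.970e+01 -1.000e-01  1.056e+02] F [-4.6 -0.5 12.6] lin [0.0029 0.     0.0002] tw [-3.300e-03  2.218e-01  2.000e-04]
tcp [538.3 -20.8  50.2] [-8.970e+01 -1.000e-01  1.056e+02] F [-4.6 -0.5 12.6] lin [ 0.005  -0.     -0.0021] tw [-3.30e-03  4.44e-01 -3.00e-04]
tcp [538.3 -20.8  50.2] [-8.970e+01 -1.000e-01  1.056e+02] F [-4.6 -0.5 12.6] lin [ 0.0061 -0.     -0.0049] tw [-0.0033  0.6663 -0.0009]
tcp [538.3 -20.8  50.2] [-8.970e+01 -1.000e-01  1.056e+02] F [-4.6 -0.5 12.6] lin [ 0.0062 -0.     -0.0078] tw [-0.0032  0.8829 -0.0015]
```

{"op": "move_arm", "data": {
  "linear": [
    [0, 0.006, 0],
    [0, 0.012, 0],
    [0.001, 0.012, 0],
    [0.002, 0.012, 0],
    [0.003, 0.012, 0],
    [0.003, 0.012, 0],
    [0.004, 0.012, -0.001],
    [0.005, 0.012, -0.002],
    [0.005, 0.012, -0.003],
    [0.006, 0.012, -0.003],
    [0.006, 0.012, -0.004]
  ],
  "twist": [
    [0, 0, 0],
    [0, 0, 0],
    [0, 0.06, 0],
    [0, 0.12, 0],
    [0, 0.18, 0],
    [0, 0.24, 0],
    [0, 0.3, 0],
    [0, 0.36, 0],
    [0, 0.42, 0],
    [0, 0.48, 0],
    [0, 0.54, 0]
  ],
  "hand": [-1, -1, -1, -1, -1, -1, -1, -1, -1, -1, -1]
}}

```text
time: 11.95
tool_pos: [539.3, -18.2, 50.0]
tcp_rot: [-89.8, 0.1, 56.8]
ft_force: [-19.6, 2.5, 35.7]
finger_gap: 12.8
```

Run:
```python
from h import *
C=np.array([540.4,-20.9]);print(r.sense()["finger_gap"],r.sense()["wrist_torque"])
for th in(60,70,78,80):
    a=np.radians(-th);R=np.array([[np.cos(a),-np.sin(a)],[np.sin(a),np.cos(a)]]);q=C+R@(np.array([537.8,-20.8])-C)
    to([*q,47.5],105.6-th)
```

```text
12.784733905153825 [0.45990571 3.31336902 0.82514981]
tcp [539.3 -18.2  50. ] [-89.8   0.1  56.8] F [-19.6   2.5  35.7] lin [-0.0011  0.0082 -0.0005] tw [-0.0023  0.1243 -0.0019]
tcp [539.3 -18.2  50. ] [-89.8   0.1  56.8] F [-19.6   2.5  35.7] lin [ 0.0001  0.0082 -0.0013] tw [-0.0021  0.2354 -0.0021]
tcp [539.3 -18.2  50. ] [-89.8   0.1  56.8] F [-19.6   2.5  35.7] lin [ 0.001   0.0082 -0.0021] tw [-0.002   0.3243 -0.0022]
tcp [539.3 -18.2  50. ] [-89.8   0.1  56.8] F [-19.6   2.5  35.7] lin [ 0.0012  0.0082 -0.0024] tw [-0.002   0.3465 -0.0023]
```

{"op": "move_arm", "data": {
  "linear": [
    [-0.001, 0.003, 0.001],
    [-0.001, 0.003, 0.001],
    [-0.001, 0.003, 0.001],
    [-0.001, 0.003, 0.001],
    [0, 0.003, 0],
    [0, 0.003, 0],
    [0, 0.003, 0],
    [0, 0.003, 0]
  ],
  "twist": [
    [0, 0.06, 0],
    [0, 0.12, 0],
    [0, 0.18, 0],
    [0, 0.24, 0],
    [0, 0.3, 0],
    [0, 0.33, 0],
    [0, 0.35, 0],
    [0, 0.35, 0]
  ],
  "hand": [-1, -1, -1, -1, -1, -1, -1, -1]
}}

```text
time: 12.62
tool_pos: [539.3, -18.0, 50.0]
tcp_rot: [-89.9, 0.2, 25.2]
ft_force: [-7.5, -0.4, 13.4]
finger_gap: 13.2
```

{"op": "move_arm", "data": {
  "linear": [
    [0, -0.007, 0],
    [0, -0.014, 0],
    [0, -0.02, 0],
    [0, -0.02, 0]
  ],
  "twist": [
    [0, 0, 0],
    [0, 0, 0],
    [0, 0, 0],
    [0, 0, 0]
  ],
  "hand": [-1, -1, -1, -1]
}}

```text
time: 12.95
tool_pos: [539.1, -18.1, 56.0]
tcp_rot: [-89.9, 0.3, 25.2]
ft_force: [-4.4, -1.8, 6.9]
finger_gap: 13.2
```

{"op": "move_arm", "data": {
  "linear": [
    [0, 0, 0],
    [0, 0, 0],
    [0, 0, 0],
    [0, 0, 0],
    [0, 0, 0],
    [0, -0.08, 0],
    [0, -0.2, 0],
    [0, -0.33, 0],
    [0, -0.43, 0],
    [0, -0.43, 0]
  ],
  "twist": [
    [0, 0, 0],
    [0, 0, 0],
    [0, 0, 0],
    [0, 0, 0],
    [0, 0, 0],
    [0, 0, 0],
    [0, 0, 0],
    [0, 0, 0],
    [0, 0, 0],
    [0, 0, 0]
  ],
  "hand": [0, 0, 0, 0, 0, 0, 0, 0, 0, 0]
}}

```text
time: 13.78
tool_pos: [544.0, -18.5, 193.4]
tcp_rot: [-90.2, -0.3, 25.2]
ft_force: [1.4, -0.3, 1.5]
finger_gap: 42.9
```

Run:
```python
from h import *
print(r.sense()["tool_pos"],r.sense()["tcp_rot"])
for n in("wrist","side","scene"):
    s=r.snapshot(n);C=cloud(s);f=s["frame"];hsv=cv2.cvtColor(f,cv2.COLOR_RGB2HSV).astype(int);H,S,V=hsv[...,0],hsv[...,1],hsv[...,2]
    z=C[...,2];near=np.hypot(C[...,0]-539,C[...,1]+18.5)<75
    q=C[((H<6)|(H>174))&(S>150)&(z>100)&(z<128)&near]
    if len(q)>20: print(n,"bar",len(q),cv2.minAreaRect(q[:,:2].astype(np.float32)),np.median(q,0),np.percentile(q[:,2],[50,90,98]))
    q=C[(z>75)&(z<98)&near&(V<60)]
    if len(q)>20: print("flange",len(q),np.percentile(q[:,2],[50,80,95]))
    if n=="wrist": save(s,"w3")
```

```text
[544.04205274 -18.51262464 193.39624387] [-90.24887253  -0.32911221  25.21951747]
wrist bar 1797 ((539.0159301757812, -19.350444793701172), (13.561552047729492, 75.17516326904297), 25.26352310180664) [537.84937123 -16.06303561 108.75831951] [108.75831951 109.66148148 110.13970112]
flange 7251 [82.92419752 83.49744999 84.03960537]
side bar 183 ((539.2963256835938, -16.61878204345703), (14.365302085876465, 77.97419738769531), 25.9361572265625) [536.26905304  -8.89432653 111.71118484] [111.71118484 114.87472338 116.6414772 ]
flange 799 [86.06231863 87.99362313 89.85823965]
scene bar 216 ((541.125244140625, -21.694522857666016), (17.285612106323242, 76.41898345947266), 26.53317642211914) [544.20224913 -24.9374271  113.36328969] [113.36328969 116.68975654 118.0212036 ]
flange 922 [88.11411839 90.05861584 92.29629129]
```

View pics/w3.png

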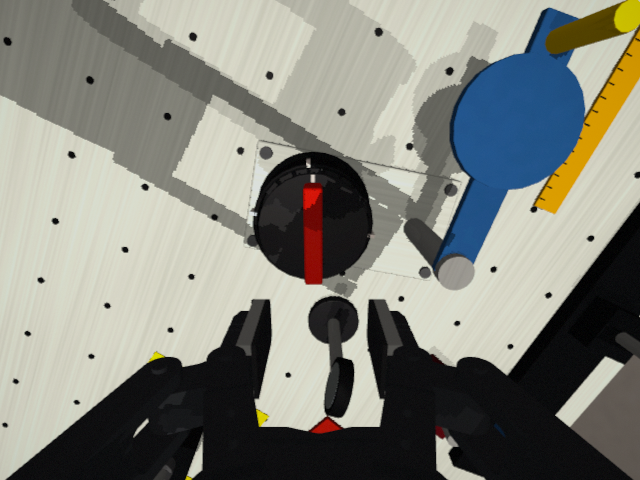

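The wrist view shows the bar (313,235) lined up with the rim's locked mark (311,165), at -64.7°, so 78.8° clockwise of the axis. The height readings disagree by a few mm, so I'll compare them with fixed references in the same frames.

Run:
```python
from h import *
d=np.load("s0.npz")
def go(n,C,f):
    hsv=cv2.cvtColor(f,cv2.COLOR_RGB2HSV).astype(int);H,S=hsv[...,0],hsv[...,1];z=C[...,2]
    b=(H>100)&(H<125)&(S>120)&(z>105)&(z<140)
    red=((H<6)|(H>174))&(S>150)&(z>98)&(z<128)&(np.hypot(C[...,0]-539,C[...,1]+19)<45)
    br=f[...,0].astype(int)>f[...,0][red].max()*0.7
    print(n,"blade",np.median(z[b]).round(1),"bar bright",np.median(z[red&br]).round(1),"p75",np.percentile(z[red],75).round(1),
     "table",np.median(z[(abs(z)<15)&(abs(C[...,0]-560)<150)&(abs(C[...,1])<150)]).round(1))
go("a0",d["wa"],d["fa"]);go("b0",d["wb"],d["fb"])
for n in("scene","side","wrist"):
    s=r.snapshot(n);go(n,cloud(s),s["frame"])
```

```text
a0 blade 126.8 bar bright 122.2 p75 122.8 table 2.3
b0 blade 124.9 bar bright 119.7 p75 119.6 table -0.0
scene blade 126.7 bar bright 114.6 p75 115.3 table 2.2
side blade 124.7 bar bright 112.0 p75 113.1 table -0.1
wrist blade 124.4 bar bright 112.0 p75 112.5 table -0.7
```

Against the fixed references the bar top fell 7 to 8 mm to about 113 mm, so the cell is locked. Now the shutter handle.

Run:
```python
from h import *
s=r.snapshot("wrist");C=cloud(s);f=s["frame"];hsv=cv2.cvtColor(f,cv2.COLOR_RGB2HSV).astype(int)
z=C[...,2];q=C[(hsv[...,0]>24)&(hsv[...,0]<34)&(hsv[...,1]>120)&(z>172)&(z<182)];print(len(q),np.median(q,0),cv2.minEnclosingCircle(q[:,:2].astype(np.float32)))
h=np.array([618.5,159.5]);P=np.array([642,5.]);print(h-P,np.hypot(*(h-P)),np.degrees(np.arctan2(*(h-P)[::-1])))
to([618.5,159.5,193],8.6);to([618.5,159.5,108],8.6)
```

```text
1 [617.05403796 152.00619631 174.94236032] ((617.0540161132812, 152.00619506835938), 9.999999747378752e-05)
[-23.5 154.5] 156.276997667603 98.64860204144665
tcp [538.7 -17.9 183.1] [-89.8   0.4  25.2] F [ 0.5 -0.3 -0.2] lin [ 0.4925 -0.0351  0.4219] tw [-0.0018  0.1846 -0.005 ]
tcp [538.7 -17.9 183.1] [-89.8   0.4  25.2] F [ 0.5 -0.3 -0.2] lin [0.4946 0.2482 0.4208] tw [-0.0018  0.1846 -0.005 ]
```

{"op": "move_arm", "data": {
  "linear": [
    [0.1, -0.035, 0.085],
    [0.2, -0.035, 0.17],
    [0.3, -0.035, 0.255],
    [0.4, -0.035, 0.34],
    [0.492, -0.035, 0.422],
    [0.492, -0.035, 0.422],
    [0.492, -0.035, 0.422],
    [0.493, 0.06, 0.422],
    [0.494, 0.15, 0.421],
    [0.495, 0.23, 0.421],
    [0.495, 0.248, 0.421],
    [0.495, 0.248, 0.421]
  ],
  "twist": [
    [-0.002, 0.06, -0.005],
    [-0.002, 0.12, -0.005],
    [-0.002, 0.185, -0.005],
    [-0.002, 0.185, -0.005],
    [-0.002, 0.185, -0.005],
    [-0.002, 0.185, -0.005],
    [-0.002, 0.185, -0.005],
    [-0.002, 0.185, -0.005],
    [-0.002, 0.185, -0.005],
    [-0.002, 0.185, -0.005],
    [-0.002, 0.185, -0.005],
    [-0.002, 0.185, -0.005]
  ],
  "hand": [0, 0, 0, 0, 0, 0, 0, 0, 0, 0, 0, 0]
}}

```text
time: 15.13
tool_pos: [616.1, 158.1, 104.9]
tcp_rot: [-90.0, 0.3, 8.5]
ft_force: [-0.4, 0.1, 0.4]
finger_gap: 42.5
```

Run:
```python
from h import *
P=np.array([642,5.]);z=r.sense()["tool_pos"][2];print(r.sense()["finger_gap"])
for k in range(1,12):
    a=98.6+8*k;to([P[0]+155*np.cos(np.radians(a)),P[1]+155*np.sin(np.radians(a)),107],a-90)
```

```text
42.46112171377739
tcp [616.1 158.1 104.9] [-90.    0.3   8.5] F [-0.4  0.1  0.4] lin [-0.0628 -0.0065 -0.0059] tw [ 0.0002 -0.09   -0.0038]
tcp [616.1 158.1 104.9] [-90.    0.3   8.5] F [-0.4  0.1  0.4] lin [-0.1333 -0.0061 -0.021 ] tw [-1.000e-04 -1.789e-01 -3.800e-03]
tcp [616.1 158.1 104.9] [-90.    0.3   8.5] F [-0.4  0.1  0.4] lin [-0.201  -0.0057 -0.0458] tw [-0.0003 -0.2678 -0.0038]
tcp [616.1 158.1 104.9] [-90.    0.3   8.5] F [-0.4  0.1  0.4] lin [-0.2645 -0.0053 -0.0797] tw [-0.0006 -0.3567 -0.0038]
tcp [616.1 158.1 104.9] [-90.    0.3   8.5] F [-0.4  0.1  0.4] lin [-0.3228 -0.0049 -0.1222] tw [-0.0009 -0.4456 -0.0038]
tcp [616.1 158.1 104.9] [-90.    0.3   8.5] F [-0.4  0.1  0.4] lin [-0.3745 -0.0045 -0.1724] tw [-0.0012 -0.5345 -0.0038]
tcp [616.1 158.1 104.9] [-90.    0.3   8.5] F [-0.4  0.1  0.4] lin [-0.4188 -0.0042 -0.2293] tw [-0.0014 -0.6234 -0.0037]
tcp [616.1 158.1 104.9] [-90.    0.3   8.5] F [-0.4  0.1  0.4] lin [-0.4547 -0.004  -0.2918] tw [-0.0017 -0.7122 -0.0037]
tcp [616.1 158.1 104.9] [-90.    0.3   8.5] F [-0.4  0.1  0.4] lin [-0.4816 -0.0038 -0.3586] tw [-0.002  -0.8011 -0.0036]
tcp [616.1 158.1 104.9] [-90.    0.3   8.5] F [-0.4  0.1  0.4] lin [-0.4989 -0.0036 -0.4286] tw [-0.0023 -0.89   -0.0035]
tcp [616.1 158.1 104.9] [-90.    0.3   8.5] F [-0.4  0.1  0.4] lin [-0.5063 -0.0035 -0.5003] tw [-0.0026 -0.9789 -0.0034]
```

{"op": "move_arm", "data": {
  "linear": [
    [0, 0, 0],
    [0, 0, 0],
    [-0.031, -0.006, -0.002],
    [-0.063, -0.006, -0.006],
    [-0.098, -0.006, -0.013],
    [-0.133, -0.006, -0.021],
    [-0.168, -0.006, -0.033],
    [-0.201, -0.006, -0.046],
    [-0.233, -0.005, -0.062],
    [-0.264, -0.005, -0.08],
    [-0.294, -0.005, -0.1],
    [-0.323, -0.005, -0.122]
  ],
  "twist": [
    [0, 0, 0],
    [0, 0, 0],
    [0, -0.045, -0.004],
    [0, -0.09, -0.004],
    [0, -0.135, -0.004],
    [0, -0.18, -0.004],
    [0, -0.224, -0.004],
    [0, -0.268, -0.004],
    [0, -0.312, -0.004],
    [0, -0.357, -0.004],
    [0, -0.4, -0.004],
    [0, -0.446, -0.004]
  ],
  "hand": [-0.3, -0.3, -0.3, -0.3, -0.3, -0.3, -0.3, -0.3, -0.3, -0.3, -0.3, -0.3]
}}

```text
time: 16.13
tool_pos: [526.7, 107.6, 109.4]
tcp_rot: [-90.1, -0.2, 48.8]
ft_force: [1.4, 0.0, -1.0]
finger_gap: 30.2
```

Run:
```python
from h import *
P=np.array([642,5.]);print(r.sense()["finger_gap"])
for a in(140,150,160,170,180,190,194,198,200):
    to([P[0]+155*np.cos(np.radians(a)),P[1]+155*np.sin(np.radians(a)),107],a-90)
s=r.snapshot("side");C=cloud(s);f=s["frame"];hsv=cv2.cvtColor(f,cv2.COLOR_RGB2HSV).astype(int)
b=(hsv[...,0]>100)&(hsv[...,0]<125)&(hsv[...,1]>120)&(C[...,2]>105)&(C[...,2]<140);q=C[b];print(len(q),np.median(q,0),q.min(0),q.max(0))
```

```text
30.242950191341833
tcp [526.7 107.6 109.4] [-90.1  -0.2  48.8] F [ 1.4  0.  -1. ] lin [-0.0149  0.008   0.0022] tw [ 0.0008 -0.0129  0.0024]
tcp [526.7 107.6 109.4] [-90.1  -0.2  48.8] F [ 1.4  0.  -1. ] lin [-0.1045  0.0076 -0.0074] tw [ 0.001  -0.124   0.0023]
tcp [526.7 107.6 109.4] [-90.1  -0.2  48.8] F [ 1.4  0.  -1. ] lin [-0.191   0.0073 -0.0325] tw [ 0.0012 -0.2352  0.0023]
tcp [526.7 107.6 109.4] [-90.1  -0.2  48.8] F [ 1.4  0.  -1. ] lin [-0.2718  0.0071 -0.0722] tw [ 0.0014 -0.3463  0.0021]
tcp [526.7 107.6 109.4] [-90.1  -0.2  48.8] F [ 1.4  0.  -1. ] lin [-0.3445  0.0069 -0.1254] tw [ 0.0016 -0.4574  0.002 ]
tcp [526.7 107.6 109.4] [-90.1  -0.2  48.8] F [ 1.4  0.  -1. ] lin [-0.4069  0.0067 -0.1903] tw [ 0.0018 -0.5685  0.0019]
tcp [526.7 107.6 109.4] [-90.1  -0.2  48.8] F [ 1.4  0.  -1. ] lin [-0.4285  0.0067 -0.2192] tw [ 0.0019 -0.6129  0.0019]
tcp [526.7 107.6 109.4] [-90.1  -0.2  48.8] F [ 1.4  0.  -1. ] lin [-0.4481  0.0066 -0.2495] tw [ 0.002  -0.6574  0.0018]
tcp [526.7 107.6 109.4] [-90.1  -0.2  48.8] F [ 1.4  0.  -1. ] lin [-0.457   0.0066 -0.2651] tw [ 0.002  -0.6796  0.0018]
612 [584.11024616  92.06549169 124.79943711] [510.55099127   4.51488619 105.50534297] [784.62294804 650.63221204 139.77586799]
```

{"op": "move_arm", "data": {
  "linear": [
    [-0.06, 0.008, -0.002],
    [-0.105, 0.008, -0.007],
    [-0.148, 0.008, -0.018],
    [-0.191, 0.007, -0.032],
    [-0.232, 0.007, -0.05],
    [-0.272, 0.007, -0.072],
    [-0.309, 0.007, -0.097],
    [-0.344, 0.007, -0.125],
    [-0.377, 0.007, -0.156],
    [-0.407, 0.007, -0.19],
    [-0.428, 0.007, -0.219],
    [-0.443, 0.007, -0.242]
  ],
  "twist": [
    [0, -0.065, 0.002],
    [0, -0.124, 0.002],
    [0, -0.18, 0.002],
    [0, -0.235, 0.002],
    [0, -0.29, 0.002],
    [0, -0.346, 0.002],
    [0, -0.4, 0.002],
    [0, -0.457, 0.002],
    [0, -0.512, 0.002],
    [0, -0.568, 0.002],
    [0, -0.613, 0.002],
    [0, -0.64, 0.002]
  ],
  "hand": [-0.3, -0.3, -0.3, -0.3, -0.3, -0.3, -0.3, -0.3, -0.3, -0.3, -0.3, -0.3]
}}

```text
time: 17.18
tool_pos: [494.3, -40.4, 108.6]
tcp_rot: [-90.2, -0.1, 106.8]
ft_force: [-12.2, 51.4, 11.7]
finger_gap: 30.2
```

Run:
```python
from h import *
P=np.array([642,5.]);print(r.sense()["finger_gap"])
for a in(197,199,201,203):
    to([P[0]+155*np.cos(np.radians(a)),P[1]+155*np.sin(np.radians(a)),107],105)
```

```text
30.24722349013562
tcp [494.3 -40.4 108.6] [-9.020e+01 -1.000e-01  1.068e+02] F [-12.2  51.4  11.7] lin [0.0008 0.0053 0.0015] tw [0.0021 0.0203 0.0008]
tcp [494.3 -40.4 108.6] [-9.020e+01 -1.000e-01  1.068e+02] F [-12.2  51.4  11.7] lin [-0.0173  0.0053  0.0011] tw [0.0021 0.0203 0.0008]
tcp [494.3 -40.4 108.6] [-9.020e+01 -1.000e-01  1.068e+02] F [-12.2  51.4  11.7] lin [-0.0353  0.0053  0.0001] tw [0.0021 0.0203 0.0008]
tcp [494.3 -40.4 108.6] [-9.020e+01 -1.000e-01  1.068e+02] F [-12.2  51.4  11.7] lin [-0.0532  0.0053 -0.0015] tw [0.0021 0.0203 0.0008]
```

The handle is on its stop: the force rose to 51 N at the expected shut angle. I'll relieve it, open and retreat upward.

{"op": "move_arm", "data": {
  "linear": [
    [0.015, 0, 0],
    [0.024, 0, 0],
    [0.024, 0, 0],
    [0.024, 0, 0],
    [0.024, 0, 0],
    [0.024, -0.08, 0],
    [0.024, -0.2, 0],
    [0.024, -0.32, 0],
    [0.024, -0.44, 0],
    [0.024, -0.5, 0],
    [0.024, -0.5, 0]
  ],
  "twist": [
    [0, 0, 0],
    [0, 0, 0],
    [0, 0, 0],
    [0, 0, 0],
    [0, 0, 0],
    [0, 0, 0],
    [0, 0, 0],
    [0, 0, 0],
    [0, 0, 0],
    [0, 0, 0],
    [0, 0, 0]
  ],
  "hand": [-0.3, 0, 0, 0, 0, 0, 0, 0, 0, 0, 0]
}}

```text
time: 18.1
tool_pos: [494.4, -34.5, 264.9]
tcp_rot: [-90.7, 0.2, 106.8]
ft_force: [0.8, -0.6, 1.2]
finger_gap: 42.6
```

Run:
```python
from h import *
P=np.array([642,5.]);print(r.sense()["tool_pos"],r.sense()["ft_force"])
A=r.snapshot("scene");B=r.snapshot("side");w=r.snapshot("wrist")
for n,s in(("scene",A),("side",B),("wrist",w)):
    C=cloud(s);f=s["frame"];hsv=cv2.cvtColor(f,cv2.COLOR_RGB2HSV).astype(int);H,S=hsv[...,0],hsv[...,1];x,y,z=C[...,0],C[...,1],C[...,2]
    q=C[(H>100)&(H<125)&(S>120)&(z>115)&(z<132)&(np.hypot(x-P[0],y-P[1])<190)]
    v=np.median(q,0) if len(q) else np.zeros(3);print(n,"blue",len(q),v.round(1),"ang",np.degrees(np.arctan2(v[1]-P[1],v[0]-P[0]))%360)
    q=C[(H>18)&(H<34)&(S>110)&(z>130)&(z<182)&(np.hypot(x-540,y)<200)]
    if len(q)>5: v=np.median(q,0);print("  handle",len(q),v.round(1),np.degrees(np.arctan2(v[1]-P[1],v[0]-P[0]))%360)
    q=C[(z>80)&(z<182)&(np.hypot(x-506,y+358)<40)]
    if len(q)>5: print("  post",len(q),np.median(q,0).round(1),q[:,2].max())
    q=C[((H<6)|(H>174))&(S>150)&(z>95)&(z<128)&(np.hypot(x-540,y+20)<50)]
    if len(q)>5: print("  bar",len(q),np.percentile(q[:,2],[50,80]))
im=np.hstack([A["frame"][120:440,40:440],B["frame"][120:440,220:620]]);cv2.imwrite("pics/end.png",im[:,:,::-1])
```

```text
[494.44121845 -34.46313369 264.87596166] [ 0.82343523 -0.63964663  1.21494228]
scene blue 378 [580.3 -11.3 126.7] ang 194.81179009879966
  handle 115 [494.7 -35.  161.2] 195.2034710348406
  post 314 [ 510.6 -361.7  133.3] 174.58136727813752
  bar 10 [102.82974481 107.51398752]
side blue 1072 [545.5  -9.3 124.5] ang 188.42667011101133
  handle 97 [488.8 -25.5 159.1] 191.27235813639206
  post 190 [ 503.8 -354.   129.3] 173.2830672605766
  bar 41 [102.70862469 108.01381176]
wrist blue 7231 [542.2 -16.  122.9] ang 191.8847989943922
  handle 473 [487.6 -32.9 174.5] 193.80680756232795
```

View pics/end.png

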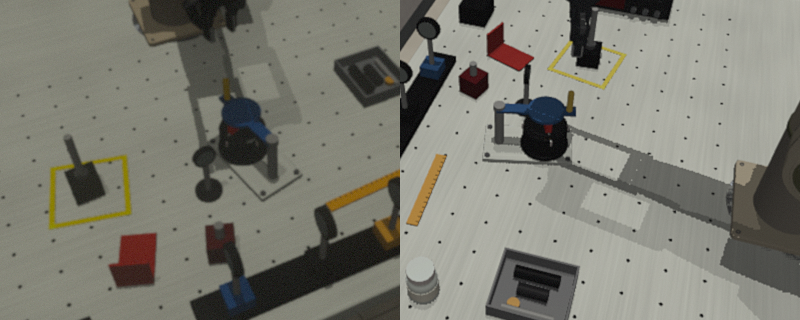

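The final views show the shutter shut over the cell (left 240,110; right 545,110) with its handle at 193.4 to 193.8°, against an expected 194.1°. The post block stands in the square (left 85,185; right 588,55), and everything else is in place.

```bash
python3 -c "
from bench import r
print(r.hand_in())"
```

```text
the job is handed in; nothing more can be done
None
```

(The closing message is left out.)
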